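Clip the slide carrier into the viewing box

TASK

Draw the sprung curved arm of the slide viewing box back until it stays open, lay the slide carrier flat on the box and, with the arm still open, press it home, gently but firmly, against both fixed edges: the long edge and the end stop. Then bring the arm back by its knob and ease it onto the carrier's bevelled corner, so that it clamps it against the edges without snapping shut; let go, and leave everything else on the table where it is.

Things in the scene. Friction and masses are not known exactly. Their poses are not given: they have to be found in the camera images.
- viewer: Slide viewing box, fixed: grey, x -125 to +65, y -105 to +105 mm in its frame; origin at table level, z up. Flat top (bed) 30 mm above the table, white panel for the carrier. Long edge on the +x side, end stop on the -y side, arm pivoted on the -x side. Home for the carrier: its long side along y, bevel towards the arm, centre at x +2, y -3 +/- 10 mm (as the end stop is set), underside 30 mm.
- long_edge: Fixed aluminium strip along the box's y, 10 mm high, 9 mm thick, 110 mm long (y -45 to +65 mm). Origin on the bed, on the face that the carrier's long side bears against, which looks to the box's -x. Same axes as the box.
- end_stop: Adjustable end stop: a dark foot 40 mm wide with, before it, an aluminium jaw across the box's x, 50 mm long, 9 mm thick, 10 mm high, that the carrier's short side bears against. Origin on the bed, in the foot's +y face; box's axes. The jaw's bearing face is 17 to 37 mm from it along +y: the setting differs each time, so feel for it. Press home with at least 2 N for half a second, at most 15 N.
- clip_arm (a joint): Angle (rad) of the sprung arm about its pivot; grows as it is drawn back (counter-clockwise). 0: shut, no carrier. Bearing on a home carrier: 0.15, plus 0.009 per mm that the carrier's centre is beyond y = -3 mm of the box. 0.60: fully back. Beyond 0.42 the spring holds it open, below it drives it shut. Never close it faster than 3.5 rad/s: let go only once the carrier takes the spring's force.
- clip_pivot (a point): The arm's pivot axis, 5.5 mm above the bed, at x = -103, y = -14 mm of the box's frame.
- clip_knob (a point): Centre of the top of the arm's upright black finger knob: 14 mm diameter, standing 30 mm clear above the arm; its top is 72 mm above the table. It moves on a circle of 120 mm about the pivot; moving it takes 2 to 5 N against the spring (either way, depending on the side of the dead point).
- clip_nose (a point): Centre of the arm's rounded nose (upright cylinder, 5 mm radius, 5.5 mm above the bed), 100 mm from the pivot, which presses with 3 to 5 N on the bevel at the carrier's (-x, +y) corner, pushing it to both the long edge and the end stop.
- slide: Loose slide carrier, grey plastic, two glass panes: plate 56 (x) by 84 (y) by 8 mm; the (-x,+y) and (+x,-y) corners are bevelled by 24 mm in x and 14 mm in y; finger rib across the middle, 12 mm wide (y), 40 mm long (x), top 34 mm above the underside. Origin: centre of the underside; 0.12 kg; a half turn makes no difference. Starts flat on the table. Over 15 N against an edge or the arm chips it.
- jar: Bystander: loose glass jar, 54 mm wide, 65 mm high; origin under its centre. It and the carrier may have changed places.
- mug: Bystander: loose mug, 76 mm wide, 85 mm high; origin under its centre.
- tape_roll: Bystander: loose roll of tape lying flat, 90 mm wide, 24 mm high; origin under its centre.
- brush: Bystander: loose brush, 200 mm long, lying on the table.
- tin: Bystander: loose tin, 60 mm wide, 50 mm high; origin under its centre.
- sponge_block: Bystander: loose cork sanding block, 70 x 45 x 30 mm; origin under its centre.
- weight: Bystander: loose brass paperweight, 40 mm wide, 35 mm high; origin under its centre.

How it is judged:
By the outcome, as a careful person would: the job done as asked, in the order asked, and still so for the second after the job is handed in, with the robot touching nothing.
It also fails if it takes over 72 s, if anything falls off the work surface, if the arm or the gripper's body presses on something with over 40 N, if the wrist force passes 120 N, or if a joint passes its speed limit or range.

ROBOT

A 7-joint arm with a two-finger parallel gripper is mounted at the origin on the work surface. World frame = base frame: x ahead of the robot, y to its left, z up, the work surface at z = 0. Lengths are in m, angles in rad, forces in N, time in s.
With the tool pointing down it reaches from about 0.425 to 0.875 m from the base axis. Payload 4.7 kg.
Tool frame: the origin (TCP) lies at the very end of the fingers, on their centre line; the grasp point (between the pads) lies 19 mm behind it; x points along the fingers, z is the direction in which the jaws open and shut, and the axes are right-handed (so a half turn about x gives the same grasp; the last joint's range is limited). The gripper opens to 87 mm and grips with 3 to 60 N. Pads are 19 mm wide; open, the fingers measure 117 mm over their backs; the gripper's body (75 mm by 190 mm) begins 51 mm behind the grasp point.
Start: joints at [-1.152, 0.321, -0.07, 1.45, 0.023, 1.371, -0.057], TCP at [0.256, 0.597, 0.223] pointing down, gripper open.
Joint ranges: [-2.86, 2.86], [-0.3, 2.09], [-1.38, 1.24], [0.06, 2.45], [-1.56, 4.7], [0.09, 2.05], [-2.69, 2.69]. Speed limits (rad/s): [2.57, 2.57, 3.14, 3.14, 3.14, 3.14, 3.14].

INTERFACE

Orientations are given as a rotation vector (axis times angle).
In Python, from bench import telemetry, viewer, workorder gives the robot as it stands.
- The arm moves only by the shell command python3 -m creep 'ROWS' [FORCE]. ROWS is JSON, a list of rows, each an object of numbers: "fingers": the opening, from 0 (shut) to 1 (fully open); "x", "y", "z": the shift along the tool's x, y, z in units of 40 mm (1.0 is 40 mm); "twist": the turn about the tool's x in units of 5 degrees (1.0 is 5 degrees). In form: [{"fingers": .., "x": .., "y": .., "z": .., "twist": ..}, ...]. A call has 1 to 20 rows; each row is the pose to reach, as a shift and turn from the pose commanded when the call began, along the tool's axes at that moment; what a row does not reach only later rows make up. A row lasts 1/12 s, in which the tool goes at most 41.7 mm and 7.16 degrees, less where a joint would pass 70% of its speed; a pose out of reach is approached as far as the arm can. A call with a gripper value outside its range is refused whole. The fingers move at their own pace and stop on an object; FORCE is the grip in N (left out, the last holds). Time passes only in rows, so rows that repeat a pose let the fingers close. It gives the time, the measured TCP pose, the force and the opening at its end, in the units of the state.
- telemetry.get_state(): the state, without advancing time (a new reading comes with each control period).
- viewer.get_image(name): name is "scene" or "top" or "wrist"; returns a dict with "pixels" (384x512x3 uint8, red, green, blue), "z_map" (384x512 float32, m along the optical axis (not along the pixel's ray), 0 where there is no reading), "K" (3x3 intrinsics, pixels), "xyz" and "attitude" of the camera in the world. Camera axes: x right, y up, looking along -z (the intrinsics and any distortion apply to the point x, -y, -z); pixel columns grow to the right and rows downward; lengths in m; the calibration is good to about 2 mm. The wrist camera is an equidistant fisheye: a pixel r from the principal point sees the ray r / f radians off the axis. A picture is of the moment at which its call begins.
- workorder.close_job(): hands the job in, once; it reports no verdict.
The state is a dict: "time": time; "joint_positions": joint angles; "qd": joint speeds; "joint_torque": joint torques, N m; "position": TCP position; "tool_rot": TCP orientation; "ft_force": force on the tool from outside, world axes, zero at the start; "torque": the same for the moment, N m; "grip_width": opening from 0.0 (shut) to 1.0 (fully open).
Only numpy, scipy, OpenCV 4.12 (cv2) and the standard library are available. Lean on these libraries where they do the work, as an engineer would, in place of code of your own. Each camera call takes 0.05 s, during which the arm holds its last target.

## Working session

There is one attempt and no reset: what is moved stays moved. The work goes in short steps, Python scripts to look and compute and a shell command to move; the robot and the scene stay as the last step left them, time stands still between calls to the robot, and variables do not carry over. Pictures are saved under pics/ and viewed, and the job is handed in when it is done.

```bash
ls; mkdir -p pics; python3 - <<'E'
from bench import telemetry, viewer
import cv2,numpy as np
s=telemetry.get_state();print(s)
for n in("scene","top","wrist"):
    i=viewer.get_image(n);cv2.imwrite(f"pics/a_{n}.png",i["pixels"][:,:,::-1]);np.savez(f"a_{n}.npz",**i);print(n,i["K"],i["xyz"],i["attitude"],i.keys())
E
```

```text
pics
{'time': 0.0, 'joint_positions': array([-1.15192548,  0.32180157, -0.07007605,  1.45168896,  0.02264848,
        1.37079933, -0.05691735]), 'qd': array([ 5.76902167e-04,  3.47386888e-04, -7.25637219e-05,  5.45018463e-05,
        9.66126721e-04,  3.99621030e-04, -4.50986853e-04]), 'joint_torque': array([ 1.85775007e-04, -4.91292751e+01, -4.03902456e-01, -3.12518835e+01,
       -6.39309967e-02,  4.43001674e-02,  2.03352815e-04]), 'position': array([0.25582192, 0.59693109, 0.22146838]), 'tool_rot': array([-0.907259  ,  1.37546619,  0.90532659]), 'ft_force': array([ 0.13700287, -0.20292396, -1.46402998]), 'torque': array([-0.01662473,  0.00902513,  0.04692067]), 'grip_width': 1.00052059934089}
scene [[482.95108273   0.         251.30067824]
 [  0.         482.95108273 188.82497547]
 [  0.           0.           1.        ]] [ 1.10676616 -0.64568952  1.04615789] [0.69356038 0.25949803 0.63185289] dict_keys(['pixels', 'z_map', 'K', 'xyz', 'attitude'])
top [[453.28467724   0.         258.35238588]
 [  0.         453.28467724 185.53431999]
 [  0.           0.           1.        ]] [0.36710594 0.00961951 1.24279925] [ 0.14133498 -0.12942883 -1.57020947] dict_keys(['pixels', 'z_map', 'K', 'xyz', 'attitude'])
wrist [[297.31863964   0.         256.64917894]
 [  0.         297.31863964 195.61045552]
 [  0.           0.           1.        ]] [0.17932231 0.63053334 0.38413863] [-0.27077981 -0.17659354  1.15757044] dict_keys(['pixels', 'z_map', 'K', 'xyz', 'attitude'])
```

View pics/a_scene.png

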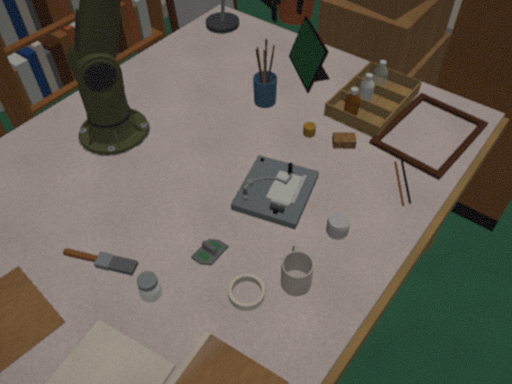

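View pics/a_top.png

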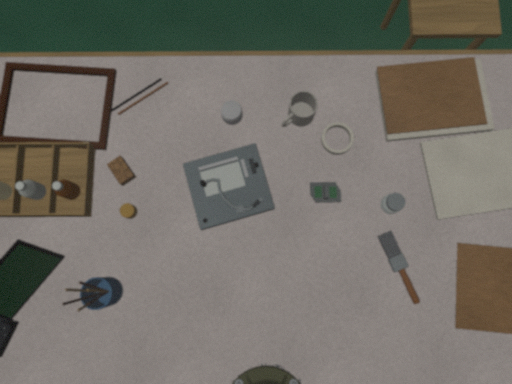

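View pics/a_wrist.png

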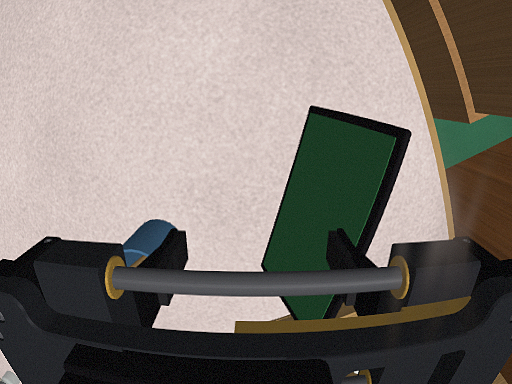

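```bash
cat > h.py <<'E'
import numpy as np,cv2
from scipy.spatial.transform import Rotation as R
def load(n):
    return dict(np.load(n))
def back(im,u,v,z=None,Z=None):
    """pixel arrays -> world; z: optical depth, Z: world plane height"""
    K=im["K"];u=np.asarray(u,float);v=np.asarray(v,float)
    d=np.stack([(u-K[0,2])/K[0,0],-(v-K[1,2])/K[1,1],-np.ones_like(u)],-1)
    w=R.from_rotvec(im["attitude"]).apply(d.reshape(-1,3)).reshape(d.shape)
    if z is not None: return im["xyz"]+w*np.asarray(z)[...,None]
    t=(Z-im["xyz"][2])/w[...,2]
    return im["xyz"]+w*t[...,None]
def cloud(im):
    v,u=np.mgrid[:384,:512]
    return back(im,u,v,z=im["z_map"])
def proj(im,p):
    q=R.from_rotvec(im["attitude"]).inv().apply(np.asarray(p)-im["xyz"])
    K=im["K"];return np.stack([K[0,2]+K[0,0]*q[...,0]/-q[...,2],K[1,2]+K[1,1]*q[...,1]/q[...,2]],-1)
E
python3 - <<'E'
from h import *
for n in("top","scene"):
    im=load(f"a_{n}.npz");print(n,proj(im,np.array([[.256,.597,.22],[0,0,0],[.5,0,0]])))
    c=cloud(im)
    print("table",np.median(c[...,2]))
    if n=="top":
        pts=dict(box=(230,185),carr=(325,192),mug=(303,110),tape=(325,138),jar=(395,203),tin=(232,110))
    else: pts=dict(box=(275,190),carr=(209,251))
    for k,(u,v) in pts.items(): print(k,c[v,u])
    print("zvals",c[...,2].min(),c[...,2].max(),(im["z_map"]==0).mean())
im=load("a_top.npz");cv2.imwrite("pics/b.png",cv2.resize(im["pixels"][130:250,170:420,::-1],None,fx=3.2,fy=3.2,interpolation=cv2.INTER_CUBIC))
im=load("a_scene.npz");cv2.imwrite("pics/c.png",cv2.resize(im["pixels"][140:280,180:350,::-1],None,fx=4,fy=4,interpolation=cv2.INTER_CUBIC))
E
```

```text
top [[ -5.99654212 316.72894665]
 [266.34607228 409.85296477]
 [265.25243042 215.38391643]]
table 0.00011904472690615897
box [0.57995888 0.09554007 0.03038796]
carr [ 0.55920266 -0.16136726  0.03295284]
mug [ 0.80035268 -0.10921487  0.00599551]
tape [ 0.72041457 -0.17099272 -0.00418666]
jar [ 0.52477576 -0.33997469  0.06091717]
tin [0.78628744 0.09030795 0.04935447]
zvals -0.7738179108741698 1.242799248780621 0.004033406575520833
scene [[286.49099502  17.06174732]
 [114.04142101 130.84585138]
 [231.21182328 201.88578889]]
table 0.0005617892798507329
box [0.58784768 0.08883696 0.03136644]
carr [ 0.56695814 -0.16869629  0.01062838]
zvals -0.7707406190958308 1.0461578873663013 0.0037841796875
```

View pics/b.png

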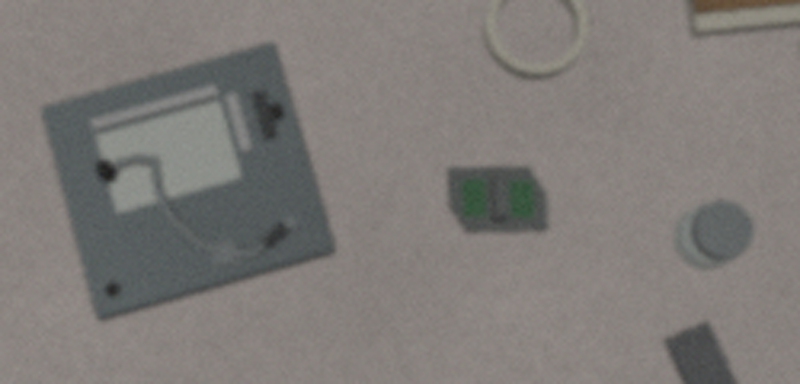

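View pics/c.png

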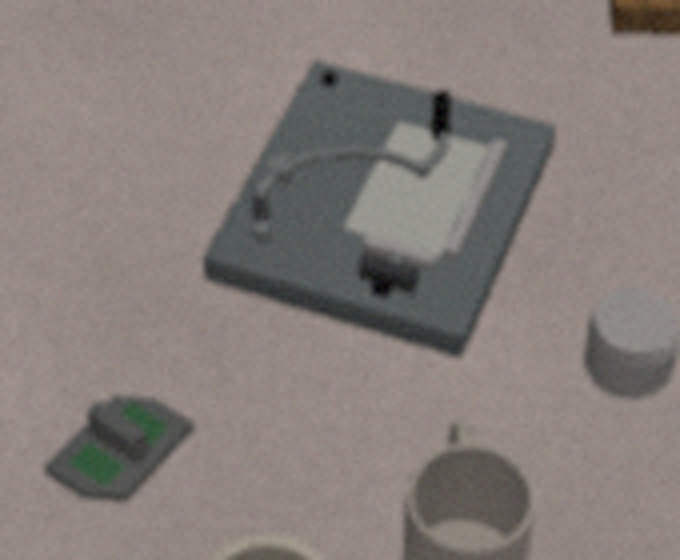

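```bash
python3 - <<'E'
from h import *
for n in("top","scene"):
    im=load(f"a_{n}.npz");c=cloud(im)
    m=(c[...,2]>.024)&(c[...,2]<.036)&(abs(c[...,0]-.58)<.2)&(abs(c[...,1]-.09)<.17)
    m=m.astype(np.uint8);k,l,st,_=cv2.connectedComponentsWithStats(m)
    j=1+np.argmax(st[1:,4]);q=c[l==j]
    print(n,"box n",len(q),"z",np.median(q[:,2]),cv2.minAreaRect((q[:,:2]*1000).astype(np.float32)))
    m=(c[...,2]>.004)&(c[...,2]<.05)&(abs(c[...,0]-.56)<.07)&(abs(c[...,1]+.16)<.07)
    q=c[m];print("carr",len(q),q.mean(0),cv2.minAreaRect((q[:,:2]*1000).astype(np.float32)))
    r=q[q[:,2]>.026];print("rib",len(r),r.mean(0),cv2.minAreaRect((r[:,:2]*1000).astype(np.float32)),r[:,2].max())
    p=q[(q[:,2]<.012)];print("plate",len(p),np.median(p[:,2]))
    # tall points in box region
    m=(c[...,2]>.05)&(c[...,2]<.09)&(abs(c[...,0]-.58)<.13)&(abs(c[...,1]-.09)<.13)
    print("knob",c[m])
E
```

```text
top box n 4645 z 0.029783025380094585 ((579.9486694335938, 100.98670959472656), (191.39669799804688, 209.81422424316406), 15.936182022094727)
carr 619 [ 0.56273462 -0.16256826  0.01080119] ((559.8818359375, -159.10174560546875), (136.82693481445312, 136.59640502929688), 89.15924835205078)
rib 72 [ 0.56479208 -0.16507542  0.03273358] ((564.4125366210938, -165.4257049560547), (40.7149772644043, 11.829758644104004), 3.119295597076416) 0.03848475584748701
plate 516 0.007253065452568097
knob [[0.64196652 0.03799368 0.05006603]
 [0.61936147 0.03525328 0.05268226]
 [0.58704962 0.16952347 0.06820097]
 [0.58678937 0.16670451 0.06952801]
 [0.58607909 0.16357519 0.07325878]
 [0.58453175 0.17222847 0.06737063]
 [0.58351872 0.16884952 0.07278402]
 [0.58331984 0.16608408 0.07379614]
 [0.58433391 0.16418634 0.06824997]
 [0.58365262 0.16107805 0.0718705 ]
 [0.58132241 0.17177884 0.07025127]
 [0.58142495 0.16922914 0.06962616]
 [0.58110968 0.16637071 0.07128819]
 [0.58083878 0.16355177 0.07270751]
 [0.58091355 0.16098399 0.07223449]
 [0.58195788 0.1590887  0.06645293]
 [0.57875314 0.17180834 0.069668
[... 1888 characters left out ...]
403 0.06432442]
 [0.58936468 0.16184174 0.06503471]
 [0.58857572 0.16832007 0.0592547 ]
 [0.5804011  0.16040033 0.05655972]
 [0.58295144 0.16167837 0.05710493]
 [0.58679817 0.16093901 0.06011373]
 [0.58970014 0.16164227 0.06134976]
 [0.58952688 0.16716461 0.05671434]
 [0.58105722 0.15968376 0.05346616]
 [0.58360627 0.16096991 0.05400635]
 [0.58661755 0.16153248 0.05543208]
 [0.58777439 0.16497603 0.05332315]
 [0.58909005 0.16819179 0.05150135]
 [0.58203343 0.15847733 0.05096916]
 [0.58605377 0.15749702 0.05431184]
 [0.58708794 0.16111702 0.05197128]
 [0.61661061 0.0312077  0.05006611]
 [0.63141233 0.03375507 0.05005014]
 [0.63181659 0.02418374 0.051147  ]
 [0.63787248 0.02945856 0.05053516]]
```

```bash
cat >> h.py <<'E'
TH=np.deg2rad(15.9);BO=np.array([0.580+.0003,.101])+.030*np.array([np.cos(TH),np.sin(TH)])
def b2w(p):
    c,s=np.cos(TH),np.sin(TH);return BO+np.array([c*p[0]-s*p[1],s*p[0]+c*p[1]])
def w2b(p):
    c,s=np.cos(TH),np.sin(TH);d=np.asarray(p)-BO;return np.array([c*d[0]+s*d[1],-s*d[0]+c*d[1]])
def knob(th):  # world knob at clip angle, th0 calibrated
    a=TH+KN0+th;return b2w((-.103,-.014))+.120*np.array([np.cos(a),np.sin(a)])
KN0=np.deg2rad(39.5)
def state():
    from bench import telemetry
    s=telemetry.get_state();Rm=R.from_rotvec(s["tool_rot"]).as_matrix();return s,Rm
def report():
    s,Rm=state()
    print("t",round(s["time"],2),"pos",s["position"].round(4),"box mm",(w2b(s["position"][:2])*1000).round(1),"jawyaw",np.rad2deg(np.arctan2(Rm[1,2],Rm[0,2])).round(1),"F",s["ft_force"].round(2),"Fbox",(np.array([[np.cos(TH),np.sin(TH)],[-np.sin(TH),np.cos(TH)]])@s["ft_force"][:2]).round(2),"grip",round(s["grip_width"],3),"q7",s["joint_positions"][6].round(2))
def goto(p,jaw=None):
    """p world xyz, jaw yaw deg -> units"""
    s,Rm=state();d=Rm.T@(np.asarray(p)-s["position"])/.04
    o="x %.2f y %.2f z %.2f"%tuple(d)
    if jaw is not None:
        cur=np.rad2deg(np.arctan2(Rm[1,2],Rm[0,2]));e=(jaw-cur+90)%180-90
        o+=" twist %.2f (turn %.1f deg world; tool x is down so twist=-turn/5)"%(-e/5,e)
    print(o,"| dist mm",np.linalg.norm(d)*40)
E
python3 - <<'E'
from h import *
report();s,Rm=state();print(Rm.round(3))
print(BO,b2w((-.103,-.014)),[knob(a) for a in(0,.15,.42,.58)])
k=knob(0); goto([*k,.12],jaw=np.rad2deg(TH+KN0)+90)
E
```

```text
t 0.15 pos [0.2559 0.5971 0.2217] box mm [-206.1  566. ] jawyaw 66.8 F [-0.57 -0.23  1.16] Fbox [-0.61 -0.06] grip 0.999 q7 -0.06
[[-0.    -0.919  0.394]
 [-0.001  0.394  0.919]
 [-1.    -0.    -0.001]]
[0.60915224 0.10921878] [0.51392831 0.0675366 ] [array([0.58206956, 0.16631296]), array([0.56654345, 0.17538671]), array([0.53587024, 0.18551351]), array([0.51679411, 0.18750237])]
x 2.55 y -11.74 z -6.68 twist -15.72 (turn 78.6 deg world; tool x is down so twist=-turn/5) | dist mm 549.8152423528595
```

```bash
python3 - <<'E'
from h import *
im=load("a_top.npz");c=cloud(im);im2=load("a_scene.npz")
P=np.concatenate([c.reshape(-1,3),cloud(im2).reshape(-1,3)])
a=np.array([.256,.597]);b=knob(0);n=(b-a)/np.linalg.norm(b-a)
d=P[:,:2]-a;t=d@n;l=abs(d@[-n[1],n[0]])
m=(l<.12)&(t>-.1)&(t<.6)&(P[:,2]>.02)&(P[:,2]<.5)
for k in np.arange(-.1,.6,.05):
    q=P[m&(t>=k)&(t<k+.05)];print(round(k,2),len(q),q[:,2].max().round(3) if len(q) else 0)
E
```

```text
-0.1 385 0.162
-0.05 840 0.271
0.0 1306 0.338
0.05 1594 0.338
0.1 861 0.224
0.15 1120 0.227
0.2 387 0.104
0.25 0 0
0.3 270 0.041
0.35 42 0.039
0.4 0 0
0.45 527 0.041
0.5 1964 0.076
0.55 2095 0.049
```

```bash
python3 -m creep '[{"fingers":0.5,"x":-1,"y":0,"z":0,"twist":0},{"fingers":0.5,"x":-2.2,"y":0,"z":0,"twist":1},{"fingers":0.5,"x":-2.2,"y":-1,"z":-0.6,"twist":2.4},{"fingers":0.5,"x":-2.2,"y":-2,"z":-1.1,"twist":3.8},{"fingers":0.5,"x":-2.2,"y":-3,"z":-1.7,"twist":5.2},{"fingers":0.5,"x":-2.2,"y":-4,"z":-2.3,"twist":6.6},{"fingers":0.5,"x":-2.2,"y":-5,"z":-2.8,"twist":8},{"fingers":0.5,"x":-2.2,"y":-6,"z":-3.4,"twist":9.4},{"fingers":0.5,"x":-2.2,"y":-7,"z":-4,"twist":10.8},{"fingers":0.5,"x":-1,"y":-8,"z":-4.5,"twist":12.2},{"fingers":0.5,"x":0,"y":-9,"z":-5.1,"twist":13.6},{"fingers":0.5,"x":1,"y":-10,"z":-5.7,"twist":15},{"fingers":0.5,"x":1.5,"y":-11,"z":-6.3,"twist":16.4},{"fingers":0.5,"x":1.5,"y":-11.74,"z":-6.68,"twist":17.8},{"fingers":0.5,"x":1.5,"y":-11.74,"z":-6.68,"twist":19.2},{"fingers":0.5,"x":1.5,"y":-11.74,"z":-6.68,"twist":20.28},{"fingers":0.5,"x":1.5,"y":-11.74,"z":-6.68,"twist":20.28},{"fingers":0.5,"x":1.5,"y":-11.74,"z":-6.68,"twist":20.28}]' 15; python3 - <<'E'
from h import *
from bench import viewer
report();goto([*knob(0),.050],jaw=-34.6)
i=viewer.get_image("wrist");cv2.imwrite("pics/w1.png",i["pixels"][:,:,::-1]);np.savez("w1.npz",**i)
E
```

```text
time: 1.65
position: [0.5826, 0.1633, 0.1608]
tool_rot: [0.475, 1.519, -0.48]
ft_force: [0.9, 0.5, 0.2]
grip_width: 0.5
t 1.65 pos [0.5826 0.1633 0.1608] box mm [-10.7  59.3] jawyaw -34.9 F [0.92 0.51 0.22] Fbox [1.02 0.23] grip 0.5 q7 -0.84
x 2.77 y 0.06 z -0.05 twist -0.06 (turn 0.3 deg world; tool x is down so twist=-turn/5) | dist mm 110.87658444919032
```

View pics/w1.png

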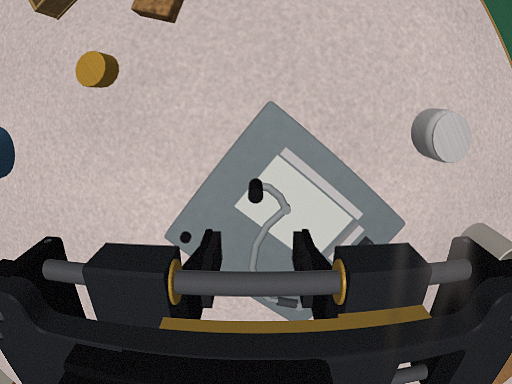

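```bash
cat >> h.py <<'E'
def wcloud(im):
    v,u=np.mgrid[:384,:512];K=im["K"];a=(u-K[0,2])/K[0,0];b=(v-K[1,2])/K[0,0];r=np.hypot(a,b)
    t=np.where(r>1e-9,np.tan(r)/np.maximum(r,1e-9),1)
    q=np.stack([a*t,-b*t,-np.ones_like(a)],-1)*im["z_map"][...,None]
    return (R.from_rotvec(im["attitude"]).apply(q.reshape(-1,3))+im["xyz"]).reshape(384,512,3)
E
python3 - <<'E'
from h import *
im=load("w1.npz");c=wcloud(im)
print("bed z",np.median(c[110:140,265:280,2]),"table",np.median(c[120:160,200:210,2]))
m=(c[...,2]>.066)&(c[...,2]<.08)&(np.hypot(c[...,0]-.582,c[...,1]-.166)<.03);m[230:]=0
q=c[m];print("knob",len(q),q.mean(0),q.min(0),q.max(0),w2b(q.mean(0)[:2]))
# box points
m=(c[...,2]>.025)&(c[...,2]<.034)&(abs(c[...,0]-.58)<.15)&(abs(c[...,1]-.1)<.15);m[235:]=0
q=c[m];h=cv2.convexHull((q[:,:2]*1000).astype(np.float32))[:,0];h2=cv2.approxPolyDP(h,4,True)[:,0]
print(h2, [w2b(p/1000)*1000 for p in h2])
# long edge
m=(c[...,2]>.037)&(c[...,2]<.044)&(abs(c[...,0]-.62)<.12)&(abs(c[...,1]-.1)<.15);m[235:]=0
q=c[m];l=np.array([w2b(p[:2])*1000 for p in q]);e=l[(l[:,0]>20)&(l[:,0]<50)&(l[:,1]>-30)]
print("edge",len(e),np.percentile(e[:,0],[2,50,98]),np.percentile(e[:,1],[2,98]),np.polyfit(e[:,1],e[:,0],1))
E
```

```text
bed z 0.030415108873232927 table 0.00031094782033111446
knob 198 [0.58319147 0.1676203  0.07140969] [0.57627172 0.1604275  0.06641126] [0.58987651 0.17369475 0.07310726] [-0.00896791  0.06327935]
[[699.8894    29.224895]
 [640.9828   227.16132 ]
 [466.27136  176.46107 ]
 [684.2617    22.814428]] [array([  65.3506351, -101.791708 ]), array([ 62.92421809, 104.70993694]), array([-118.99278733,  103.81322323]), array([  48.56464115, -103.67557085])]
edge 804 [31.20649683 35.55743405 39.93009871] [-27.70972618  63.49051048] [-7.25246840e-04  3.55879133e+01]
```

```bash
python3 - <<'E'
from h import *
goto([.5828,.167,.051],jaw=-34.6)
E
```

```text
x 2.77 y 0.03 z 0.00 twist -0.01 (turn 0.1 deg world; tool x is down so twist=-turn/5) | dist mm 110.79749841717481
```

```bash
python3 -m creep '[{"fingers":0.5,"x":0.9,"y":0.03,"z":0,"twist":0},{"fingers":0.5,"x":1.8,"y":0.03,"z":0,"twist":0},{"fingers":0.5,"x":2.5,"y":0.03,"z":0,"twist":0},{"fingers":0.4,"x":2.75,"y":0.03,"z":0,"twist":0},{"fingers":0.3,"x":2.75,"y":0.03,"z":0,"twist":0},{"fingers":0.2,"x":2.75,"y":0.03,"z":0,"twist":0},{"fingers":0.1,"x":2.75,"y":0.03,"z":0,"twist":0},{"fingers":0.05,"x":2.75,"y":0.03,"z":0,"twist":0},{"fingers":0.05,"x":2.75,"y":0.03,"z":0,"twist":0},{"fingers":0.05,"x":2.75,"y":0.03,"z":0,"twist":0}]' 15; python3 - <<'E'
from h import *
report();k=state()[0]["position"][:2];pv=b2w((-.103,-.014));d=k-pv;print(np.linalg.norm(d)*1000,np.rad2deg(np.arctan2(d[1],d[0])))
a0=np.arctan2(d[1],d[0])
s,Rm=state()
for th in (.1,.2,.3,.4,.5,.57):
    t=pv+.12*np.array([np.cos(a0+th),np.sin(a0+th)]);u=Rm.T@np.array([*(t-k),0])/.04;print(th,u.round(2),(-np.rad2deg(th)/5).round(2))
E
```

```text
time: 2.53
position: [0.5848, 0.1685, 0.0547]
tool_rot: [0.475, 1.516, -0.47]
ft_force: [0.7, 1.1, 5.4]
grip_width: 0.155
t 2.53 pos [0.5848 0.1685 0.0547] box mm [-7.2 63.7] jawyaw -34.6 F [0.66 1.1  5.36] Fbox [0.94 0.88] grip 0.155 q7 -0.8
123.3594159580591 54.95513909210551
0.1 [-0.  -0.1 -0.3] -1.15
0.2 [-0.   -0.14 -0.6 ] -2.29
0.3 [-0.   -0.21 -0.89] -3.44
0.4 [-0.   -0.31 -1.17] -4.58
0.5 [-0.   -0.44 -1.44] -5.73
0.57 [-0.01 -0.55 -1.62] -6.53
```

```bash
python3 -m creep '[{"fingers":0.05,"x":0,"y":0,"z":-0.15,"twist":-0.57},{"fingers":0.05,"x":0,"y":-0.015,"z":-0.3,"twist":-1.15},{"fingers":0.05,"x":0,"y":-0.03,"z":-0.45,"twist":-1.72},{"fingers":0.05,"x":0,"y":-0.06,"z":-0.6,"twist":-2.3},{"fingers":0.05,"x":0,"y":-0.095,"z":-0.74,"twist":-2.86},{"fingers":0.05,"x":0,"y":-0.135,"z":-0.89,"twist":-3.44},{"fingers":0.05,"x":0,"y":-0.18,"z":-1.03,"twist":-4},{"fingers":0.05,"x":0,"y":-0.235,"z":-1.17,"twist":-4.6},{"fingers":0.05,"x":0,"y":-0.3,"z":-1.305,"twist":-5.15},{"fingers":0.05,"x":0,"y":-0.365,"z":-1.44,"twist":-5.7},{"fingers":0.05,"x":0,"y":-0.44,"z":-1.57,"twist":-6.3},{"fingers":0.05,"x":0,"y":-0.475,"z":-1.62,"twist":-6.5},{"fingers":0.05,"x":0,"y":-0.475,"z":-1.62,"twist":-6.5},{"fingers":0.05,"x":0,"y":-0.475,"z":-1.62,"twist":-6.5}]'; python3 - <<'E'
from h import *
report();k=state()[0]["position"][:2];pv=b2w((-.103,-.014));d=k-pv;print(np.linalg.norm(d)*1000,np.rad2deg(np.arctan2(d[1],d[0])))
E
```

```text
time: 3.7
position: [0.5196, 0.1902, 0.0546]
tool_rot: [0.03, 1.569, -0.026]
ft_force: [-1.3, 0.7, 7.2]
grip_width: 0.156
t 3.7 pos [0.5196 0.1902 0.0546] box mm [-64.  102.5] jawyaw -2.1 F [-1.34  0.67  7.2 ] Fbox [-1.1   1.01] grip 0.156 q7 -0.36
122.83280475778861 87.3698693055478
```

```bash
python3 -m creep '[{"fingers":0.2,"x":0,"y":0,"z":0,"twist":0},{"fingers":0.35,"x":0,"y":0,"z":0,"twist":0},{"fingers":0.45,"x":0,"y":0,"z":0,"twist":0},{"fingers":0.45,"x":-0.5,"y":0,"z":0,"twist":0},{"fingers":0.45,"x":-1.3,"y":0,"z":0,"twist":0},{"fingers":0.45,"x":-2,"y":0,"z":0,"twist":0},{"fingers":0.45,"x":-2,"y":0,"z":0,"twist":0}]'; python3 - <<'E'
from h import *
from bench import viewer
report()
i=viewer.get_image("wrist");cv2.imwrite("pics/w2.png",i["pixels"][:,:,::-1]);np.savez("w2.npz",**i)
c=wcloud(i)
m=(c[...,2]>.066)&(c[...,2]<.08)&(np.hypot(c[...,0]-.518,c[...,1]-.19)<.03);m[230:]=0
q=c[m];print("knob",len(q),q.mean(0));d=q.mean(0)[:2]-b2w((-.103,-.014));print(np.linalg.norm(d),np.rad2deg(np.arctan2(d[1],d[0])))
i=viewer.get_image("top");np.savez("t2.npz",**i);cv2.imwrite("pics/t2.png",cv2.resize(i["pixels"][110:250,160:360,::-1],None,fx=4,fy=4,interpolation=cv2.INTER_CUBIC))
E
```

```text
time: 4.28
position: [0.523, 0.19, 0.1384]
tool_rot: [0.033, 1.561, -0.026]
ft_force: [1.5, 0.1, 1.3]
grip_width: 0.436
t 4.28 pos [0.523  0.19   0.1384] box mm [-60.7 101.3] jawyaw -2.1 F [1.5  0.14 1.28] Fbox [ 1.48 -0.28] grip 0.436 q7 -0.39
knob 235 [0.51502176 0.18902333 0.07135043]
0.1214916521499354 89.48432125078459
```

View pics/w2.png

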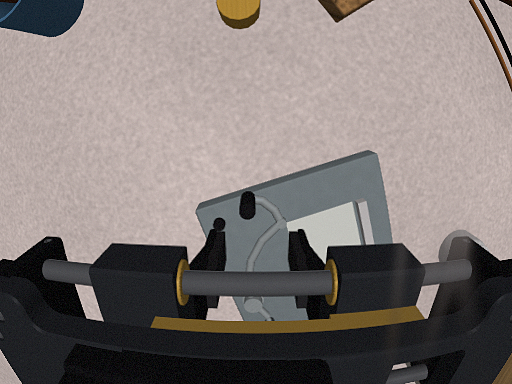

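View pics/t2.png

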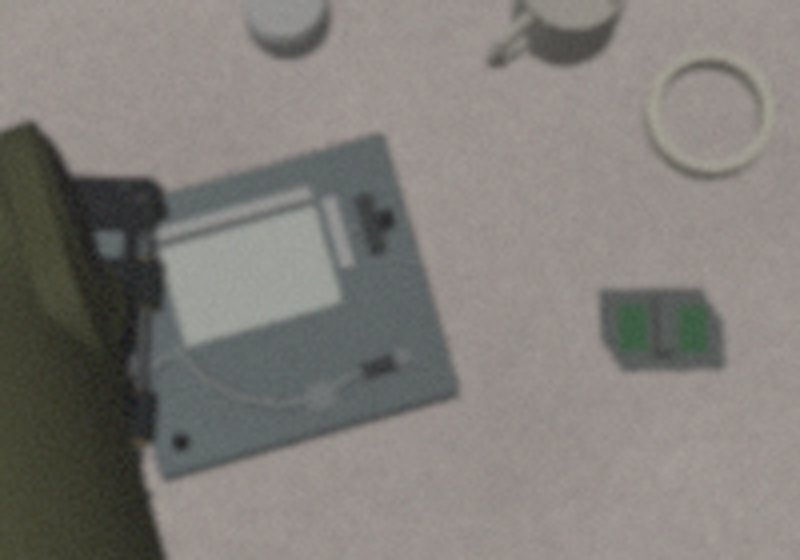

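```bash
python3 - <<'E'
from h import *
goto([.565,-.166,.13],jaw=-88)
E
```

```text
x 0.08 y -8.83 z 1.45 twist 17.18 (turn -85.9 deg world; tool x is down so twist=-turn/5) | dist mm 357.96327345473844
```

```bash
python3 -m creep '[{"fingers":0.45,"x":0,"y":-0.8,"z":0.1,"twist":1.4},{"fingers":0.45,"x":0,"y":-1.6,"z":0.2,"twist":2.8},{"fingers":0.45,"x":0,"y":-2.4,"z":0.35,"twist":4.2},{"fingers":0.45,"x":0,"y":-3.2,"z":0.5,"twist":5.6},{"fingers":0.45,"x":0,"y":-4,"z":0.65,"twist":7},{"fingers":0.45,"x":0,"y":-4.8,"z":0.8,"twist":8.4},{"fingers":0.45,"x":0,"y":-5.6,"z":0.95,"twist":9.8},{"fingers":0.45,"x":0,"y":-6.4,"z":1.1,"twist":11.2},{"fingers":0.45,"x":0,"y":-7.2,"z":1.2,"twist":12.6},{"fingers":0.45,"x":0,"y":-8,"z":1.3,"twist":14},{"fingers":0.45,"x":0.08,"y":-8.5,"z":1.4,"twist":15.4},{"fingers":0.45,"x":0.08,"y":-8.83,"z":1.45,"twist":16.8},{"fingers":0.45,"x":0.08,"y":-8.83,"z":1.45,"twist":17.2},{"fingers":0.45,"x":0.08,"y":-8.83,"z":1.45,"twist":17.2},{"fingers":0.45,"x":0.08,"y":-8.83,"z":1.45,"twist":17.2}]'; python3 - <<'E'
from h import *
from bench import viewer
report()
i=viewer.get_image("wrist");cv2.imwrite("pics/w3.png",i["pixels"][:,:,::-1]);np.savez("w3.npz",**i)
c=wcloud(i)
m=(c[...,2]>.028)&(c[...,2]<.042)&(np.hypot(c[...,0]-.565,c[...,1]+.166)<.06);m[230:]=0
q=c[m];print("rib",len(q),q.mean(0),cv2.minAreaRect((q[:,:2]*1000).astype(np.float32)))
i=viewer.get_image("top");np.savez("t3.npz",**i);cv2.imwrite("pics/t3.png",cv2.resize(i["pixels"][110:250,160:360,::-1],None,fx=4,fy=4,interpolation=cv2.INTER_CUBIC))
E
```

```text
time: 5.63
position: [0.5632, -0.1657, 0.1279]
tool_rot: [1.183, 1.227, -1.185]
ft_force: [0.1, 0.1, -0.9]
grip_width: 0.447
t 5.63 pos [ 0.5632 -0.1657  0.1279] box mm [-119.5 -251.8] jawyaw -88.0 F [ 0.07  0.07 -0.91] Fbox [0.09 0.05] grip 0.447 q7 -1.13
rib 576 [ 0.56704001 -0.16540673  0.03419324] ((565.9291381835938, -165.67567443847656), (40.15431594848633, 11.663957595825195), 1.5762780904769897)
```

View pics/w3.png

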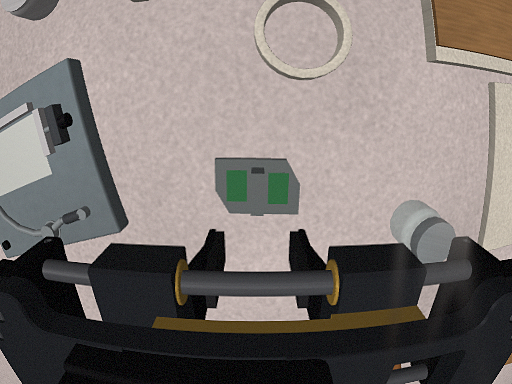

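View pics/t3.png

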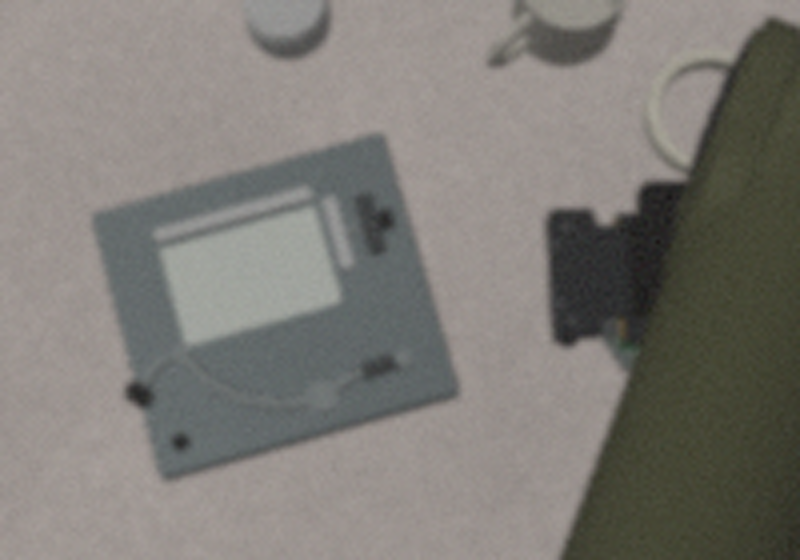

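```bash
python3 - <<'E'
from h import *
report();goto([.566,-.1657,.0125],jaw=-88.4)
E
```

```text
t 5.73 pos [ 0.5637 -0.1651  0.1285] box mm [-118.9 -251.3] jawyaw -88.0 F [ 0.27 -0.32  0.91] Fbox [ 0.17 -0.38] grip 0.448 q7 -1.13
x 2.90 y 0.06 z 0.02 twist 0.09 (turn -0.4 deg world; tool x is down so twist=-turn/5) | dist mm 115.98622468890352
```

```bash
python3 -m creep '[{"fingers":0.45,"x":0.9,"y":0.06,"z":0.02,"twist":0.09},{"fingers":0.45,"x":1.8,"y":0.06,"z":0.02,"twist":0.09},{"fingers":0.45,"x":2.5,"y":0.06,"z":0.02,"twist":0.09},{"fingers":0.4,"x":2.8,"y":0.06,"z":0.02,"twist":0.09},{"fingers":0.3,"x":2.9,"y":0.06,"z":0.02,"twist":0.09},{"fingers":0.2,"x":2.9,"y":0.06,"z":0.02,"twist":0.09},{"fingers":0.1,"x":2.9,"y":0.06,"z":0.02,"twist":0.09},{"fingers":0.05,"x":2.9,"y":0.06,"z":0.02,"twist":0.09},{"fingers":0.05,"x":2.9,"y":0.06,"z":0.02,"twist":0.09},{"fingers":0.05,"x":2.9,"y":0.06,"z":0.02,"twist":0.09}]' 25; python3 - <<'E'
from h import *
report()
E
```

```text
time: 6.57
position: [0.568, -0.1669, 0.0153]
tool_rot: [1.192, 1.219, -1.188]
ft_force: [-0.2, 0.5, 5.4]
grip_width: 0.139
t 6.57 pos [ 0.568  -0.1669  0.0153] box mm [-115.2 -254.3] jawyaw -88.5 F [-0.17  0.46  5.42] Fbox [-0.04  0.49] grip 0.139 q7 -1.06
```

```bash
python3 - <<'E'
from h import *
for f,fn in (("w3.npz",wcloud),("t3.npz",cloud),("a_top.npz",cloud)):
    im=load(f);c=fn(im)
    l=np.array([w2b(p)*1000 for p in c[...,:2].reshape(-1,2)]);z=c[...,2].ravel()*1000
    m=(z>36)&(z<44.5)&(l[:,1]<-25)&(l[:,1]>-80)&(l[:,0]>-32)&(l[:,0]<29)
    q=l[m];print(f,len(q));h,e=np.histogram(q[:,1],bins=np.arange(-80,-24,2));print([(int(a),int(b)) for a,b in zip(e,h) if b])
    print("x range",np.percentile(q[:,0],[3,97]) if len(q) else 0)
    m=(z>36)&(z<44.5)&(l[:,1]>-40)&(l[:,1]<60)&(l[:,0]>25)&(l[:,0]<45);print("edge x",np.percentile(l[m][:,0],[5,50,95]))
report();goto([*b2w((-.003,.014)),.130],jaw=-74.1)
E
```

```text
w3.npz 445
[(-80, 2), (-78, 2), (-76, 2), (-68, 3), (-66, 4), (-64, 8), (-62, 36), (-60, 139), (-58, 67), (-56, 66), (-54, 69), (-52, 44), (-50, 3)]
x range [-20.90801017  26.23110731]
edge x [30.45447876 34.44409192 39.14432923]
t3.npz 96
[(-80, 4), (-78, 6), (-76, 6), (-74, 3), (-72, 4), (-70, 2), (-68, 1), (-66, 2), (-64, 3), (-62, 1), (-60, 11), (-58, 14), (-56, 13), (-54, 13), (-52, 9), (-36, 1), (-30, 1), (-28, 2)]
x range [-21.09929519  24.44707297]
edge x [29.17712144 33.30913808 37.95250101]
a_top.npz 87
[(-80, 4), (-78, 6), (-76, 3), (-74, 5), (-72, 4), (-70, 2), (-68, 1), (-66, 1), (-64, 2), (-62, 1), (-60, 11), (-58, 12), (-56, 12), (-54, 13), (-52, 9), (-40, 1)]
x range [-22.1010984   24.96310261]
edge x [29.02076435 33.41560822 37.94214849]
t 6.57 pos [ 0.568  -0.1669  0.0153] box mm [-115.2 -254.3] jawyaw -88.5 F [-0.17  0.46  5.42] Fbox [-0.04  0.49] grip 0.139 q7 -1.06
x -2.86 y 1.05 z -7.20 twist -2.89 (turn 14.4 deg world; tool x is down so twist=-turn/5) | dist mm 312.6503917768887
```

```bash
python3 - <<'E'
from h import *
goto([*b2w((-.0015,.004)),.110],jaw=-74.1)
E
python3 -m creep '[{"fingers":0.05,"x":-0.3,"y":0,"z":0,"twist":0},{"fingers":0.05,"x":-0.9,"y":0,"z":0,"twist":0},{"fingers":0.05,"x":-1.7,"y":0,"z":0,"twist":0},{"fingers":0.05,"x":-2.4,"y":0,"z":0,"twist":0},{"fingers":0.05,"x":-2.4,"y":0,"z":0,"twist":0}]'; python3 - <<'E'
from h import *
report();goto([*b2w((-.0015,.004)),.110],jaw=-74.1)
E
```

```text
x -2.36 y 1.15 z -6.96 twist -2.89 (turn 14.4 deg world; tool x is down so twist=-turn/5) | dist mm 297.7146818274424
time: 6.98
position: [0.5702, -0.1684, 0.1162]
tool_rot: [1.195, 1.212, -1.184]
ft_force: [1.6, -1.3, -0.4]
grip_width: 0.133
t 6.98 pos [ 0.5702 -0.1684  0.1162] box mm [-113.5 -256.3] jawyaw -88.6 F [ 1.58 -1.35 -0.37] Fbox [ 1.15 -1.73] grip 0.133 q7 -1.12
x 0.15 y 1.08 z -7.00 twist -2.90 (turn 14.5 deg world; tool x is down so twist=-turn/5) | dist mm 283.4347229904733
```

```bash
python3 -m creep '[{"fingers":0.05,"x":0,"y":0.1,"z":-0.5,"twist":-0.2},{"fingers":0.05,"x":0,"y":0.2,"z":-1.2,"twist":-0.5},{"fingers":0.05,"x":0,"y":0.3,"z":-1.9,"twist":-0.8},{"fingers":0.05,"x":0,"y":0.4,"z":-2.6,"twist":-1.1},{"fingers":0.05,"x":0,"y":0.5,"z":-3.3,"twist":-1.4},{"fingers":0.05,"x":0,"y":0.6,"z":-4,"twist":-1.7},{"fingers":0.05,"x":0,"y":0.7,"z":-4.7,"twist":-2},{"fingers":0.05,"x":0,"y":0.8,"z":-5.4,"twist":-2.3},{"fingers":0.05,"x":0,"y":0.95,"z":-6.1,"twist":-2.6},{"fingers":0.05,"x":0,"y":1.08,"z":-6.7,"twist":-2.9},{"fingers":0.05,"x":0,"y":1.08,"z":-7,"twist":-2.9},{"fingers":0.05,"x":0,"y":1.08,"z":-7,"twist":-2.9},{"fingers":0.05,"x":0,"y":1.08,"z":-7,"twist":-2.9},{"fingers":0.05,"x":0,"y":1.08,"z":-7,"twist":-2.9}]'; python3 - <<'E'
from h import *
from bench import viewer
report();goto([*b2w((-.0015,.004)),.047],jaw=-74.1)
i=viewer.get_image("wrist");cv2.imwrite("pics/w4.png",i["pixels"][:,:,::-1]);np.savez("w4.npz",**i)
report()
E
```

```text
time: 8.15
position: [0.6025, 0.1114, 0.1094]
tool_rot: [1.003, 1.326, -1.005]
ft_force: [0.1, 0.3, -1.1]
grip_width: 0.131
t 8.15 pos [0.6025 0.1114 0.1094] box mm [-5.8  4. ] jawyaw -74.2 F [ 0.06  0.3  -1.09] Fbox [0.14 0.27] grip 0.131 q7 -1.38
x 1.56 y 0.11 z -0.00 twist -0.02 (turn 0.1 deg world; tool x is down so twist=-turn/5) | dist mm 62.51507326422952
t 8.2 pos [0.6025 0.1112 0.1094] box mm [-5.8  3.7] jawyaw -74.3 F [ 0.11  0.17 -0.44] Fbox [0.15 0.13] grip 0.137 q7 -1.38
```

View pics/w4.png

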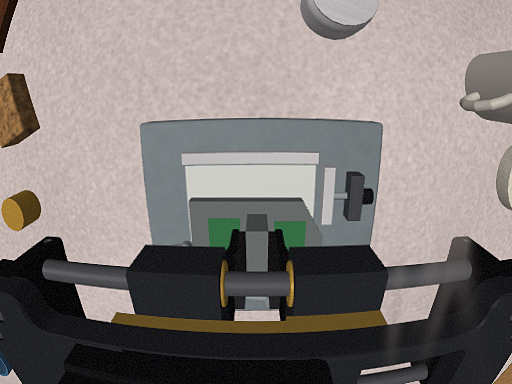

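```bash
python3 - <<'E'
from h import *
im=load("w4.npz");c=wcloud(im)
p=c[200:216,205:290];print("plate z",np.median(p[...,2]))
l=np.array([w2b(q)*1000 for q in c[...,:2].reshape(-1,2)]).reshape(384,512,2)
z=c[...,2]
m=(z>.08)&(z<.115);m[240:]=0;m[:,:180]=0;m[:,330:]=0
# far edge: min row per column
for u in range(200,300,12):
    v=np.where(m[:,u])[0];
    if len(v): print(u,v.min(),l[v.min()+1,u].round(1),z[v.min()+1,u].round(4))
v=np.where(m[215])[0];print("row215",v.min(),v.max(),l[215,v.min()+1],l[215,v.max()-1])
E
```

```text
plate z 0.10223431283941507
200 198 [20.5 39.5] 0.0996
212 198 [19.6 32.3] 0.0972
224 198 [20.1 24.6] 0.0987
236 198 [19.8 17.3] 0.0977
248 198 [19.7  9.9] 0.0976
260 198 [20.   2.5] 0.0984
272 198 [19.9 -4.9] 0.0981
284 198 [ 19.8 -12.3] 0.0979
296 198 [ 19.8 -19.8] 0.0979
row215 189 310 [11.35282244 45.68872142] [ 11.03319171 -27.65616909]
```

```bash
python3 -m creep '[{"fingers":0.05,"x":0.5,"y":0.08,"z":0,"twist":0},{"fingers":0.05,"x":1,"y":0.08,"z":0,"twist":0},{"fingers":0.05,"x":1.3,"y":0.08,"z":0,"twist":0},{"fingers":0.05,"x":1.5,"y":0.08,"z":0,"twist":0},{"fingers":0.05,"x":1.54,"y":0.08,"z":0,"twist":0},{"fingers":0.05,"x":1.54,"y":0.08,"z":0,"twist":0},{"fingers":0.05,"x":1.54,"y":0.08,"z":0,"twist":0},{"fingers":0.05,"x":1.54,"y":0.08,"z":0,"twist":0}]'; python3 - <<'E'
from h import *
report()
E
python3 -m creep '[{"fingers":0.05,"x":0.03,"y":0,"z":0,"twist":0},{"fingers":0.05,"x":0.05,"y":0,"z":0,"twist":0},{"fingers":0.05,"x":0.05,"y":0,"z":0,"twist":0}]'; python3 - <<'E'
from h import *
report()
E
```

```text
time: 8.87
position: [0.6065, 0.1151, 0.0489]
tool_rot: [1.003, 1.327, -1.0]
ft_force: [-0.0, 0.2, -1.6]
grip_width: 0.135
t 8.87 pos [0.6065 0.1151 0.0489] box mm [-0.9  6.4] jawyaw -74.1 F [-0.05  0.21 -1.59] Fbox [0.01 0.22] grip 0.135 q7 -1.35
time: 9.12
position: [0.6057, 0.1153, 0.046]
tool_rot: [1.002, 1.328, -1.001]
ft_force: [1.0, -0.2, -0.9]
grip_width: 0.135
t 9.12 pos [0.6057 0.1153 0.046 ] box mm [-1.6  6.8] jawyaw -74.0 F [ 1.02 -0.16 -0.85] Fbox [ 0.94 -0.43] grip 0.135 q7 -1.35
```

```bash
for i in 1 2; do python3 -m creep '[{"fingers":0.05,"x":0.015,"y":0,"z":0,"twist":0},{"fingers":0.05,"x":0.03,"y":0,"z":0,"twist":0},{"fingers":0.05,"x":0.03,"y":0,"z":0,"twist":0},{"fingers":0.05,"x":0.03,"y":0,"z":0,"twist":0}]' ; python3 -c "
from h import *
report()"; done
```

```text
time: 9.45
position: [0.6057, 0.1153, 0.0453]
tool_rot: [1.002, 1.328, -1.001]
ft_force: [-3.5, 0.2, 5.4]
grip_width: 0.137
t 9.45 pos [0.6057 0.1153 0.0453] box mm [-1.6  6.8] jawyaw -74.0 F [-3.47  0.21  5.42] Fbox [-3.28  1.15] grip 0.137 q7 -1.35
time: 9.78
position: [0.6057, 0.1153, 0.0453]
tool_rot: [1.002, 1.329, -1.001]
ft_force: [-5.4, -1.7, 12.2]
grip_width: 0.135
t 9.78 pos [0.6057 0.1153 0.0453] box mm [-1.6  6.8] jawyaw -74.0 F [-5.4  -1.74 12.21] Fbox [-5.67 -0.2 ] grip 0.135 q7 -1.35
```

```bash
python3 -m creep '[{"fingers":0.05,"x":-0.035,"y":0,"z":0,"twist":0},{"fingers":0.05,"x":-0.035,"y":0,"z":0,"twist":0},{"fingers":0.05,"x":-0.035,"y":0.02,"z":0,"twist":0},{"fingers":0.05,"x":-0.035,"y":0.04,"z":0,"twist":0},{"fingers":0.05,"x":-0.035,"y":0.04,"z":0,"twist":0}]' ; python3 -c "
from h import *
report()"
python3 -m creep '[{"fingers":0.05,"x":0,"y":0.015,"z":0,"twist":0},{"fingers":0.05,"x":0,"y":0.03,"z":0,"twist":0},{"fingers":0.05,"x":0,"y":0.03,"z":0,"twist":0}]' ; python3 -c "
from h import *
report()"
```

```text
time: 10.2
position: [0.6061, 0.1153, 0.0454]
tool_rot: [1.001, 1.33, -1.003]
ft_force: [-6.4, -1.5, 9.8]
grip_width: 0.14
t 10.2 pos [0.6061 0.1153 0.0454] box mm [-1.2  6.6] jawyaw -74.0 F [-6.42 -1.45  9.81] Fbox [-6.57  0.36] grip 0.14 q7 -1.35
time: 10.45
position: [0.6074, 0.1155, 0.0454]
tool_rot: [1.001, 1.33, -1.003]
ft_force: [-5.0, -1.5, 8.9]
grip_width: 0.137
t 10.45 pos [0.6074 0.1155 0.0454] box mm [0.1 6.5] jawyaw -74.0 F [-4.98 -1.53  8.87] Fbox [-5.21 -0.1 ] grip 0.137 q7 -1.34
```

```bash
python3 -m creep '[{"fingers":0.05,"x":-0.02,"y":0,"z":0,"twist":0},{"fingers":0.05,"x":-0.04,"y":0,"z":0,"twist":0},{"fingers":0.05,"x":-0.04,"y":0,"z":0,"twist":0},{"fingers":0.05,"x":-0.04,"y":0,"z":0,"twist":0}]' ; python3 -c "
from h import *
report()"
```

```text
time: 10.78
position: [0.6082, 0.116, 0.0459]
tool_rot: [1.001, 1.328, -1.002]
ft_force: [0.3, 0.1, -1.3]
grip_width: 0.136
t 10.78 pos [0.6082 0.116  0.0459] box mm [1.  6.7] jawyaw -74.0 F [ 0.28  0.07 -1.31] Fbox [ 0.29 -0.01] grip 0.136 q7 -1.35
```

```bash
python3 -m creep '[{"fingers":0.05,"x":0.005,"y":0.015,"z":0,"twist":0},{"fingers":0.05,"x":0.01,"y":0.03,"z":0,"twist":0},{"fingers":0.05,"x":0.01,"y":0.045,"z":0,"twist":0},{"fingers":0.05,"x":0.01,"y":0.045,"z":0,"twist":0}]' ; python3 -c "
from h import *
report()"
for i in 1 2 ; do python3 -m creep '[{"fingers":0.05,"x":0,"y":0.01,"z":0,"twist":0},{"fingers":0.05,"x":0,"y":0.02,"z":0,"twist":0},{"fingers":0.05,"x":0,"y":0.02,"z":0,"twist":0}]' ; python3 -c "
from h import *
report()"; done
```

```text
time: 11.12
position: [0.6102, 0.1165, 0.0458]
tool_rot: [1.002, 1.328, -1.002]
ft_force: [-0.7, 0.1, -1.8]
grip_width: 0.133
t 11.12 pos [0.6102 0.1165 0.0458] box mm [3.  6.7] jawyaw -74.0 F [-0.65  0.05 -1.76] Fbox [-0.61  0.23] grip 0.133 q7 -1.35
time: 11.37
position: [0.6109, 0.1167, 0.046]
tool_rot: [1.002, 1.328, -1.001]
ft_force: [0.4, 0.6, -1.2]
grip_width: 0.137
t 11.37 pos [0.6109 0.1167 0.046 ] box mm [3.8 6.7] jawyaw -74.0 F [ 0.38  0.61 -1.21] Fbox [0.53 0.49] grip 0.137 q7 -1.34
time: 11.62
position: [0.6117, 0.1169, 0.046]
tool_rot: [1.002, 1.328, -1.001]
ft_force: [-1.1, -0.2, -0.7]
grip_width: 0.139
t 11.62 pos [0.6117 0.1169 0.046 ] box mm [4.5 6.7] jawyaw -74.0 F [-1.08 -0.21 -0.67] Fbox [-1.09  0.1 ] grip 0.139 q7 -1.34
```

```bash
for i in 1 2 3; do python3 -m creep '[{"fingers":0.05,"x":0,"y":0.01,"z":0,"twist":0},{"fingers":0.05,"x":0,"y":0.02,"z":0,"twist":0},{"fingers":0.05,"x":0,"y":0.02,"z":0,"twist":0}]' >/dev/null; python3 -c "
from h import *
report()"; done
```

```text
t 11.87 pos [0.6122 0.117  0.0459] box mm [5.  6.7] jawyaw -74.0 F [-0.44  0.15 -1.7 ] Fbox [-0.38  0.26] grip 0.136 q7 -1.34
t 12.12 pos [0.6123 0.117  0.0458] box mm [5.1 6.6] jawyaw -74.0 F [-3.26 -1.16  1.75] Fbox [-3.45 -0.22] grip 0.135 q7 -1.34
t 12.37 pos [0.6122 0.117  0.0456] box mm [5.1 6.6] jawyaw -74.1 F [-5.84 -1.34  2.31] Fbox [-5.98  0.31] grip 0.14 q7 -1.34
```

```bash
python3 -m creep '[{"fingers":0.05,"x":0,"y":-0.03,"z":0,"twist":0},{"fingers":0.05,"x":0,"y":-0.03,"z":0.05,"twist":0},{"fingers":0.05,"x":0,"y":-0.03,"z":0.1,"twist":0},{"fingers":0.05,"x":0,"y":-0.03,"z":0.15,"twist":0},{"fingers":0.05,"x":0,"y":-0.03,"z":0.2,"twist":0},{"fingers":0.05,"x":0,"y":-0.03,"z":0.25,"twist":0},{"fingers":0.05,"x":0,"y":-0.03,"z":0.28,"twist":0},{"fingers":0.05,"x":0,"y":-0.03,"z":0.28,"twist":0}]' ; python3 -c "
from h import *
report()"
for i in 1 2 ; do python3 -m creep '[{"fingers":0.05,"x":0,"y":0,"z":0.01,"twist":0},{"fingers":0.05,"x":0,"y":0,"z":0.02,"twist":0},{"fingers":0.05,"x":0,"y":0,"z":0.02,"twist":0}]' >/dev/null; python3 -c "
from h import *
report()"; done
```

```text
time: 13.03
position: [0.6155, 0.1059, 0.0457]
tool_rot: [1.001, 1.329, -1.003]
ft_force: [-4.9, 0.9, -2.2]
grip_width: 0.136
t 13.03 pos [0.6155 0.1059 0.0457] box mm [ 5.2 -5. ] jawyaw -74.1 F [-4.94  0.9  -2.15] Fbox [-4.5   2.21] grip 0.136 q7 -1.32
t 13.28 pos [0.6155 0.1057 0.0457] box mm [ 5.1 -5.1] jawyaw -74.0 F [-5.2   1.03 -0.88] Fbox [-4.72  2.42] grip 0.133 q7 -1.32
t 13.53 pos [0.6157 0.105  0.0457] box mm [ 5.1 -5.9] jawyaw -74.0 F [-5.    1.55 -0.97] Fbox [-4.38  2.86] grip 0.134 q7 -1.32
```

```bash
for i in 1 2 3 4; do python3 -m creep '[{"fingers":0.05,"x":0,"y":0,"z":0.01,"twist":0},{"fingers":0.05,"x":0,"y":0,"z":0.02,"twist":0},{"fingers":0.05,"x":0,"y":0,"z":0.02,"twist":0}]' >/dev/null; python3 -c "
from h import *
report()"; done
```

```text
t 13.78 pos [0.6159 0.1042 0.0457] box mm [ 5.2 -6.6] jawyaw -74.0 F [-5.22  1.07 -0.61] Fbox [-4.73  2.46] grip 0.136 q7 -1.32
t 14.03 pos [0.6162 0.1034 0.0457] box mm [ 5.1 -7.5] jawyaw -74.0 F [-5.06  1.83 -1.29] Fbox [-4.37  3.14] grip 0.14 q7 -1.32
t 14.28 pos [0.6164 0.1027 0.0457] box mm [ 5.2 -8.3] jawyaw -74.0 F [-5.07  0.78 -0.89] Fbox [-4.66  2.14] grip 0.132 q7 -1.32
t 14.53 pos [0.6166 0.1019 0.0457] box mm [ 5.2 -9. ] jawyaw -74.0 F [-5.41  2.21 -0.39] Fbox [-4.6  3.6] grip 0.14 q7 -1.32
```

```bash
for i in 1 2 3; do python3 -m creep '[{"fingers":0.05,"x":0,"y":0,"z":0.01,"twist":0},{"fingers":0.05,"x":0,"y":0,"z":0.02,"twist":0},{"fingers":0.05,"x":0,"y":0,"z":0.02,"twist":0}]' >/dev/null; python3 -c "
from h import *
report()"; done
```

```text
t 14.78 pos [0.6167 0.1017 0.0457] box mm [ 5.2 -9.3] jawyaw -74.0 F [-4.9   2.45 -0.94] Fbox [-4.04  3.69] grip 0.135 q7 -1.31
t 15.03 pos [0.6167 0.1016 0.0457] box mm [ 5.2 -9.4] jawyaw -74.0 F [-5.76  2.44 -1.1 ] Fbox [-4.88  3.92] grip 0.133 q7 -1.31
t 15.28 pos [0.6167 0.1016 0.0458] box mm [ 5.2 -9.4] jawyaw -74.0 F [-5.93  4.29 -0.48] Fbox [-4.53  5.75] grip 0.134 q7 -1.31
```

```bash
python3 -m creep '[{"fingers":0.05,"x":0.02,"y":0,"z":0.01,"twist":0},{"fingers":0.05,"x":0.02,"y":0.01,"z":0.02,"twist":0},{"fingers":0.05,"x":0.02,"y":0.01,"z":0.03,"twist":0},{"fingers":0.05,"x":0.02,"y":0.01,"z":0.03,"twist":0}]' >/dev/null; python3 -c "
from h import *
report()"
```

```text
t 15.62 pos [0.6167 0.1016 0.0456] box mm [ 5.2 -9.4] jawyaw -73.9 F [-10.23   5.93   4.85] Fbox [-8.21  8.5 ] grip 0.136 q7 -1.31
```

```bash
python3 -m creep '[{"fingers":0.05,"x":0,"y":0,"z":0,"twist":0},{"fingers":0.05,"x":0,"y":0,"z":0,"twist":0},{"fingers":0.05,"x":0,"y":0,"z":0,"twist":0},{"fingers":0.05,"x":0,"y":0,"z":0,"twist":0},{"fingers":0.05,"x":0,"y":0,"z":0,"twist":0},{"fingers":0.05,"x":0,"y":0,"z":0,"twist":0},{"fingers":0.05,"x":0,"y":0,"z":0,"twist":0},{"fingers":0.05,"x":0,"y":0,"z":0,"twist":0},{"fingers":0.05,"x":0,"y":0,"z":0,"twist":0},{"fingers":0.05,"x":0,"y":0,"z":0,"twist":0}]' >/dev/null; python3 -c "
from h import *
report()"
python3 -c "
from h import *
report();goto([*knob(.6),.15],jaw=-.2)
print(w2b([.515,.189]))"
```

```text
t 16.45 pos [0.6167 0.1016 0.0456] box mm [ 5.2 -9.4] jawyaw -73.9 F [-10.53   5.8    4.56] Fbox [-8.54  8.46] grip 0.136 q7 -1.31
t 16.45 pos [0.6167 0.1016 0.0456] box mm [ 5.2 -9.4] jawyaw -73.9 F [-10.53   5.8    4.56] Fbox [-8.54  8.46] grip 0.136 q7 -1.31
x -2.59 y -1.87 z -2.78 twist -14.75 (turn 73.7 deg world; tool x is down so twist=-turn/5) | dist mm 169.55301835322473
[-0.0686933   0.10252277]
```

```bash
python3 -m creep '[{"fingers":0.05,"x":-0.015,"y":-0.01,"z":-0.02,"twist":0},{"fingers":0.05,"x":-0.015,"y":-0.02,"z":-0.03,"twist":0},{"fingers":0.2,"x":-0.015,"y":-0.02,"z":-0.03,"twist":0},{"fingers":0.3,"x":-0.015,"y":-0.02,"z":-0.03,"twist":0},{"fingers":0.4,"x":-0.015,"y":-0.02,"z":-0.03,"twist":0},{"fingers":0.4,"x":-0.015,"y":-0.02,"z":-0.03,"twist":0},{"fingers":0.4,"x":-0.5,"y":-0.02,"z":-0.03,"twist":0},{"fingers":0.4,"x":-1.3,"y":-0.02,"z":-0.03,"twist":0},{"fingers":0.4,"x":-2.1,"y":-0.02,"z":-0.03,"twist":0},{"fingers":0.4,"x":-2.6,"y":-0.02,"z":-0.03,"twist":0},{"fingers":0.4,"x":-2.6,"y":-0.02,"z":-0.03,"twist":0}]' >/dev/null; python3 - <<'E'
from h import *
from bench import viewer
report();goto([.515,.189,.15],jaw=-.2)
i=viewer.get_image("wrist");cv2.imwrite("pics/w5.png",i["pixels"][:,:,::-1]);np.savez("w5.npz",**i)
E
```

```text
t 17.37 pos [0.6219 0.0987 0.1555] box mm [  9.4 -13.6] jawyaw -74.1 F [ 0.19 -0.34  0.76] Fbox [ 0.09 -0.38] grip 0.397 q7 -1.36
x 0.11 y -1.95 z -2.90 twist -14.78 (turn 73.9 deg world; tool x is down so twist=-turn/5) | dist mm 139.99334189899636
```

View pics/w5.png

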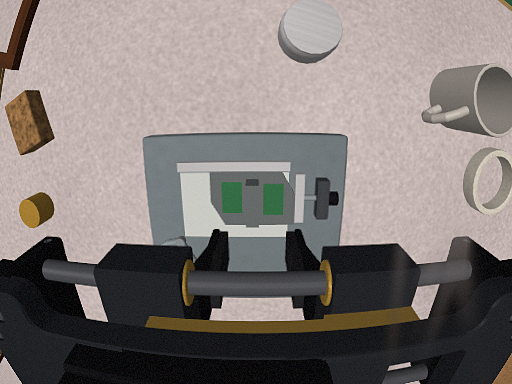

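```bash
python3 -m creep '[{"fingers":0.4,"x":0,"y":-0.2,"z":-0.3,"twist":-1.4},{"fingers":0.4,"x":0,"y":-0.4,"z":-0.6,"twist":-2.8},{"fingers":0.4,"x":0,"y":-0.6,"z":-0.9,"twist":-4.2},{"fingers":0.4,"x":0,"y":-0.8,"z":-1.2,"twist":-5.6},{"fingers":0.4,"x":0,"y":-1,"z":-1.5,"twist":-7},{"fingers":0.4,"x":0,"y":-1.2,"z":-1.8,"twist":-8.4},{"fingers":0.4,"x":0,"y":-1.4,"z":-2.1,"twist":-9.8},{"fingers":0.4,"x":0,"y":-1.6,"z":-2.4,"twist":-11.2},{"fingers":0.4,"x":0,"y":-1.8,"z":-2.7,"twist":-12.6},{"fingers":0.4,"x":0,"y":-1.95,"z":-2.9,"twist":-14},{"fingers":0.4,"x":0,"y":-1.95,"z":-2.9,"twist":-14.8},{"fingers":0.4,"x":0,"y":-1.95,"z":-2.9,"twist":-14.8},{"fingers":0.4,"x":0,"y":-1.95,"z":-2.9,"twist":-14.8}]' >/dev/null; python3 - <<'E'
from h import *
from bench import viewer
i=viewer.get_image("wrist");cv2.imwrite("pics/w6.png",i["pixels"][:,:,::-1]);np.savez("w6.npz",**i)
c=wcloud(i)
m=(c[...,2]>.066)&(c[...,2]<.08)&(np.hypot(c[...,0]-.515,c[...,1]-.19)<.03);m[225:]=0
q=c[m];print("knob",len(q),q.mean(0));k=q.mean(0)
d=q.mean(0)[:2]-b2w((-.103,-.014));print(np.linalg.norm(d),np.rad2deg(np.arctan2(d[1],d[0])))
report();goto([k[0],k[1],.054],jaw=-.2)
E
```

```text
knob 218 [0.51502291 0.18906845 0.07140961]
0.12153678334534426 89.4839711993453
t 18.55 pos [0.5107 0.1887 0.1485] box mm [-72.9 103.4] jawyaw -0.2 F [ 0.31 -0.61  0.06] Fbox [ 0.13 -0.67] grip 0.398 q7 -0.36
x 2.36 y 0.01 z 0.11 twist -0.00 (turn 0.0 deg world; tool x is down so twist=-turn/5) | dist mm 94.58062550867459
```

View pics/w6.png

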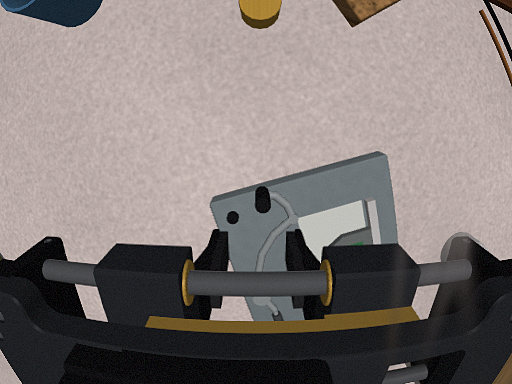

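```bash
python3 -m creep '[{"fingers":0.4,"x":0.8,"y":0.01,"z":0.1,"twist":0},{"fingers":0.4,"x":1.6,"y":0.01,"z":0.1,"twist":0},{"fingers":0.4,"x":2.2,"y":0.01,"z":0.1,"twist":0},{"fingers":0.35,"x":2.36,"y":0.01,"z":0.1,"twist":0},{"fingers":0.25,"x":2.36,"y":0.01,"z":0.1,"twist":0},{"fingers":0.15,"x":2.36,"y":0.01,"z":0.1,"twist":0},{"fingers":0.05,"x":2.36,"y":0.01,"z":0.1,"twist":0},{"fingers":0.05,"x":2.36,"y":0.01,"z":0.1,"twist":0},{"fingers":0.05,"x":2.36,"y":0.01,"z":0.1,"twist":0},{"fingers":0.05,"x":2.36,"y":0.01,"z":0.1,"twist":0}]' 20 >/dev/null; python3 - <<'E'
from h import *
report();k=state()[0]["position"][:2];pv=b2w((-.103,-.014));d=k-pv;print(np.linalg.norm(d)*1000,np.rad2deg(np.arctan2(d[1],d[0])))
for th in (.1,.2,.3,.35,.4,.45,.5,.55):
    print(th,"z",(3*np.sin(th)).round(3),"y",(-3*(1-np.cos(th))).round(3),"tw",(np.rad2deg(th)/5).round(2))
E
```

```text
t 19.38 pos [0.5155 0.1904 0.0565] box mm [-67.8 103.7] jawyaw -0.0 F [-1.71 -0.8   6.05] Fbox [-1.87 -0.3 ] grip 0.15 q7 -0.33
122.8966503455666 89.25039466730408
0.1 z 0.3 y -0.015 tw 1.15
0.2 z 0.596 y -0.06 tw 2.29
0.3 z 0.887 y -0.134 tw 3.44
0.35 z 1.029 y -0.182 tw 4.01
0.4 z 1.168 y -0.237 tw 4.58
0.45 z 1.305 y -0.299 tw 5.16
0.5 z 1.438 y -0.367 tw 5.73
0.55 z 1.568 y -0.442 tw 6.3
```

```bash
python3 -m creep '[{"fingers":0.05,"x":0,"y":-0.003,"z":0.15,"twist":0.57},{"fingers":0.05,"x":0,"y":-0.015,"z":0.3,"twist":1.15},{"fingers":0.05,"x":0,"y":-0.035,"z":0.45,"twist":1.72},{"fingers":0.05,"x":0,"y":-0.06,"z":0.596,"twist":2.29},{"fingers":0.05,"x":0,"y":-0.095,"z":0.74,"twist":2.86},{"fingers":0.05,"x":0,"y":-0.134,"z":0.887,"twist":3.44},{"fingers":0.05,"x":0,"y":-0.182,"z":1.03,"twist":4},{"fingers":0.05,"x":0,"y":-0.237,"z":1.168,"twist":4.58},{"fingers":0.05,"x":0,"y":-0.237,"z":1.168,"twist":4.58},{"fingers":0.05,"x":0,"y":-0.237,"z":1.168,"twist":4.58}]' >/dev/null; cat >> h.py <<'E'
def kn():
    report();s,Rm=state();k=s["position"][:2];pv=b2w((-.103,-.014));d=k-pv;a=np.arctan2(d[1],d[0]);print("r",np.linalg.norm(d)*1000,"clip",.60-(np.deg2rad(89.25)-a),"Ftan(+=opening)",s["ft_force"][:2]@[-np.sin(a),np.cos(a)],"Ftool",(Rm.T@s["ft_force"]).round(1))
E
python3 -c "
from h import *
kn()"
```

```text
t 20.22 pos [0.5637 0.1803 0.0565] box mm [-24.3  80.9] jawyaw -22.9 F [ 2.52 -1.24  5.78] Fbox [ 2.08 -1.88] grip 0.149 q7 -0.64
r 123.28373747755379 clip 0.19793844077090428 Ftan(+=opening) -2.801627506308639 Ftool [-5.8 -0.1  2.8]
```

```bash
python3 -m creep '[{"fingers":0.05,"x":0,"y":0,"z":0.06,"twist":0.23},{"fingers":0.05,"x":0,"y":-0.003,"z":0.12,"twist":0.46},{"fingers":0.05,"x":0,"y":-0.005,"z":0.18,"twist":0.69},{"fingers":0.05,"x":0,"y":-0.005,"z":0.18,"twist":0.69}]' >/dev/null; python3 -c "
from h import *
kn()"
for i in 1 2; do python3 -m creep '[{"fingers":0.05,"x":0,"y":0,"z":0.015,"twist":0.05},{"fingers":0.05,"x":0,"y":0,"z":0.03,"twist":0.11},{"fingers":0.05,"x":0,"y":0,"z":0.03,"twist":0.11}]' >/dev/null; python3 -c "
from h import *
kn()"; done
```

```text
t 20.55 pos [0.5702 0.1773 0.0566] box mm [-18.8  76.1] jawyaw -26.4 F [ 3.35 -0.61  5.79] Fbox [ 3.05 -1.51] grip 0.153 q7 -0.69
r 123.33064762877389 clip 0.13918407280919165 Ftan(+=opening) -3.2597008323314642 Ftool [-5.8  1.   3.3]
t 20.8 pos [0.571  0.1769 0.0566] box mm [-18.2  75.5] jawyaw -26.9 F [ 3.68 -1.75  5.56] Fbox [ 3.06 -2.69] grip 0.15 q7 -0.69
r 123.3261722592207 clip 0.1318986997925634 Ftan(+=opening) -4.072152570569663 Ftool [-5.5  0.1  4.1]
t 21.05 pos [0.5721 0.1763 0.0566] box mm [-17.3  74.7] jawyaw -27.4 F [ 3.87 -0.94  5.7 ] Fbox [ 3.46 -1.97] grip 0.152 q7 -0.7
r 123.3153049092838 clip 0.1220837726498708 Ftan(+=opening) -3.852919670871794 Ftool [-5.7  1.   3.9]
```

```bash

for i in 1 2 3; do python3 -m creep '[{"fingers":0.05,"x":0,"y":0,"z":0.015,"twist":0.05},{"fingers":0.05,"x":0,"y":0,"z":0.03,"twist":0.11},{"fingers":0.05,"x":0,"y":0,"z":0.03,"twist":0.11}]' >/dev/null; python3 -c "
from h import *
kn()"; done
```

```text
t 21.3 pos [0.5732 0.1757 0.0566] box mm [-16.4  73.8] jawyaw -28.0 F [ 3.62 -1.2   5.53] Fbox [ 3.15 -2.15] grip 0.151 q7 -0.71
r 123.3212838509286 clip 0.11193057571588716 Ftan(+=opening) -3.7500148011289327 Ftool [-5.5  0.7  3.8]
t 21.55 pos [0.5743 0.1751 0.0566] box mm [-15.5  72.9] jawyaw -28.5 F [ 3.9  -1.29  5.95] Fbox [ 3.4  -2.31] grip 0.153 q7 -0.71
r 123.30437026346237 clip 0.10172237945076035 Ftan(+=opening) -4.030930622956067 Ftool [-5.9  0.8  4.1]
t 21.8 pos [0.5745 0.175  0.0565] box mm [-15.3  72.7] jawyaw -29.1 F [ 1.31 -1.12  7.33] Fbox [ 0.95 -1.43] grip 0.15 q7 -0.72
r 123.34180797219976 clip 0.09937535456873559 Ftan(+=opening) -1.689413465316932 Ftool [-7.3 -0.3  1.7]
```

```bash

python3 -m creep '[{"fingers":0.05,"x":0,"y":0,"z":0.01,"twist":0},{"fingers":0.05,"x":0,"y":0,"z":0.02,"twist":0},{"fingers":0.05,"x":0,"y":0,"z":0.02,"twist":0},{"fingers":0.05,"x":0,"y":0,"z":0.02,"twist":0}]' >/dev/null; python3 -c "
from h import *
kn()"
```

```text
t 22.13 pos [0.5746 0.175  0.0565] box mm [-15.2  72.7] jawyaw -29.0 F [ 0.77 -0.26  8.55] Fbox [ 0.67 -0.46] grip 0.148 q7 -0.72
r 123.36797504235581 clip 0.09893541093437952 Ftan(+=opening) -0.7994024820957853 Ftool [-8.5  0.2  0.8]
```

Nearly all of the spring's force is on the carrier. One more small step, then open.

```bash

python3 -m creep '[{"fingers":0.05,"x":0,"y":0,"z":0.015,"twist":0},{"fingers":0.05,"x":0,"y":0,"z":0.015,"twist":0},{"fingers":0.05,"x":0,"y":0,"z":0.015,"twist":0}]' >/dev/null; python3 -c "
from h import *
kn()"
python3 -m creep '[{"fingers":0.16,"x":0,"y":0,"z":0,"twist":0},{"fingers":0.2,"x":0,"y":0,"z":0,"twist":0},{"fingers":0.3,"x":0,"y":0,"z":0,"twist":0},{"fingers":0.4,"x":0,"y":0,"z":0,"twist":0},{"fingers":0.45,"x":0,"y":0,"z":0,"twist":0},{"fingers":0.45,"x":-0.3,"y":0,"z":0,"twist":0},{"fingers":0.45,"x":-1,"y":0,"z":0,"twist":0},{"fingers":0.45,"x":-1.8,"y":0,"z":0,"twist":0},{"fingers":0.45,"x":-2.6,"y":0,"z":0,"twist":0},{"fingers":0.45,"x":-3.2,"y":0,"z":0,"twist":0},{"fingers":0.45,"x":-3.2,"y":0,"z":0,"twist":0},{"fingers":0.45,"x":-3.2,"y":0,"z":0,"twist":0}]' >/dev/null;python3 - <<'E'
from h import *
from bench import viewer
report()
i=viewer.get_image("wrist");cv2.imwrite("pics/w7.png",i["pixels"][:,:,::-1]);np.savez("w7.npz",**i)
c=wcloud(i)
m=(c[...,2]>.066)&(c[...,2]<.08)&(np.hypot(c[...,0]-.574,c[...,1]-.173)<.03);m[225:]=0
q=c[m];print("knob",len(q),q.mean(0))
d=q.mean(0)[:2]-b2w((-.103,-.014));print(np.linalg.norm(d),"clip",.6-np.deg2rad(89.48)+np.arctan2(d[1],d[0]))
i=viewer.get_image("scene");np.savez("s7.npz",**i);cv2.imwrite("pics/s7.png",cv2.resize(i["pixels"][100:300,140:380,::-1],None,fx=3,fy=3,interpolation=cv2.INTER_CUBIC))
E
```

```text
t 22.38 pos [0.5747 0.1749 0.0565] box mm [-15.2  72.6] jawyaw -29.0 F [-0.5  -0.33  9.02] Fbox [-0.57 -0.18] grip 0.153 q7 -0.72
r 123.37537930660228 clip 0.09823149154028032 Ftan(+=opening) 0.26969864207725985 Ftool [-9.  -0.5 -0.3]
t 23.38 pos [0.5754 0.1742 0.1852] box mm [-14.7  71.7] jawyaw -29.1 F [ 0.18  0.37 -0.74] Fbox [0.28 0.31] grip 0.447 q7 -0.76
knob 168 [0.57348289 0.1736646  0.07140508]
0.12169593080295747 clip 0.09770631323534495
```

View pics/w7.png

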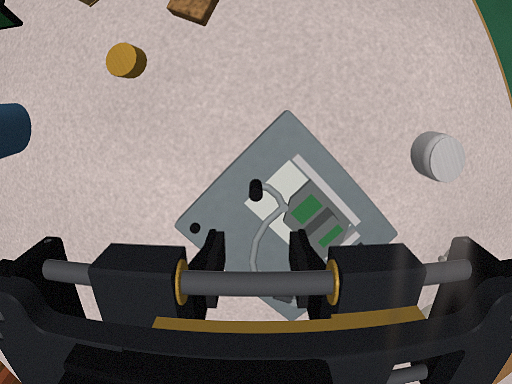

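View pics/s7.png

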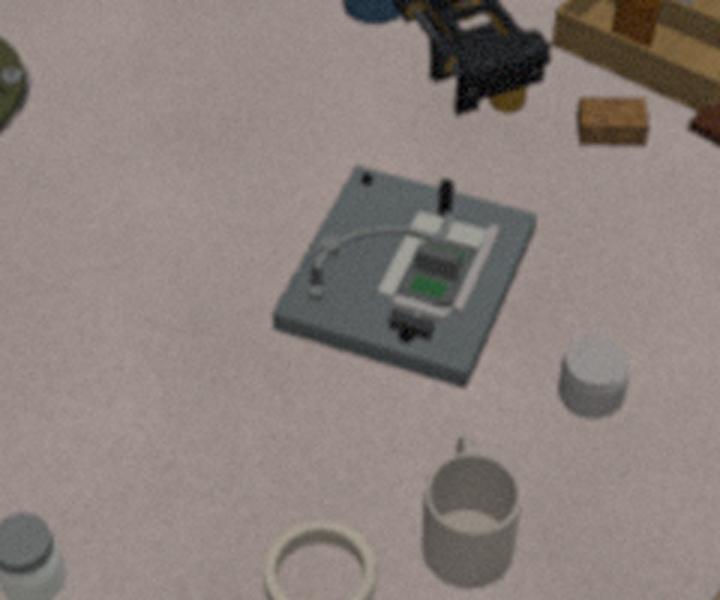

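```bash
python3 -c "
from bench import workorder
print(workorder.close_job())"
```

```text
the job is handed in; nothing more can be done
None
```

The carrier is on the viewing box, clamped by the arm against the long edge and the end stop. I handed the job in at about 23.5 s of the 72 s allowed.

- **Opening the arm:** I gripped the knob, drew the arm back to its stop at about 0.60 rad and let go. It stayed open while I worked.
- **Pressing home:** I laid the carrier on the bed and slid it to the long edge, then to the end stop. With the arm still open, the wrist read about 8.5 N towards each edge for more than 0.8 s. Those readings include some friction, so the true force on each edge is somewhat lower. From the earlier friction readings I put it at about 5 to 6 N or more, inside the 2 to 15 N window.
- **Closing the arm:** I kept the knob gripped all the way and eased the arm on until the carrier took the spring's force. The force along the swing fell from about 4 N to about 0, and then I let go.

**Last checks:**
- The camera put the arm at 0.098 rad after release. That agrees with the carrier's centre at about y = -9 mm, which is where I had felt the end stop.
- In the last pictures the carrier looks flush with both edges and the gripper is clear.
- The bystanders look unmoved; I judged that by eye only.
- The vertical force read 5 to 9 N whenever the knob was gripped. I never found out why, but it was back to about 0 after release.

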